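Post the boat-key tally through the returns slot

TASK

A boat key has come back: slide the weather shutter of the dark steel returns box fully open, then post the flat oak key tally lengthways through the box's slot and push it in until its tail is flush with the face of the box. Leave the shutter open for the next one, and leave the other things on the table where they are.

Things in the scene. Friction and masses are not known exactly. Their poses are not given: they have to be found in the camera images.
- tally: flat oak key tally: a rectangular board 120 x 50 x 14 mm, about 70 g, lying flat on the table; a flush brass eyelet near one end; either end may go first. Origin at the centre of its underside; x along its length, y across its width (50), z up. Not the thinner H-shaped oak line winder.
- returns_box: fixed dark steel box, 180 mm deep, 98 mm high, clear lid over the compartment behind the slot. Origin on the table below the middle of the slot, in the plane of the outer face (which faces the robot); x points level INTO the box, square to the face, y left along the face, z up. It spans y -75 to +140 mm. A thin rail on the face's top edge reaches z 100 mm.
- slot (a point): middle of the slot's lower edge, on the outer face; axes as the box. The slot is 54 mm wide (y) and 18 mm high (z), from 60 to 78 mm above the table, through a wall 12 mm thick. Behind it the compartment's floor runs on level with the slot's floor, 160 mm deep and wider than the slot: the tally slides in on it and stays there.
- apron_end (a point): middle of the top of the outer end of the apron, a level aluminium ledge 30 mm wide that reaches 65 mm out from the face in front of the slot (box x -65 to 0, y -15 to +15), its top 60 mm above the table, level with the slot's floor; 10 mm thick, clear beneath but for a bracket at the face. Fingers can straddle it while the tally rests on it. Axes as the box.
- shutter (a joint): slide of the aluminium shutter plate over the slot: 0 m closed, grows towards the box's +y (left), 0.085 m fully open at the stop. Starts 0 to 12 mm open. About 2 N of friction; stays where left. The plate is 70 mm wide (box y -35 to +35 when closed), from 63 to 99 mm above the table, 3 to 7 mm in front of the face.
- shutter_tab (a point): centre of the top of the shutter's upright tab, to be pushed or pinched: 12 mm thick (box x, from the face's plane to 12 mm in front), 20 mm wide (box y), its top 132 mm above the table, 34 mm above the box. Moves with the shutter; at box y = +28 mm when closed. Axes as the box.
- dish: bystander: white ceramic dish of brass swivels, 110 mm across, 28 mm high; origin at the centre of its underside
- reel_seat: bystander: black plastic reel seat, a rod 120 mm long and 28 mm thick; origin at the middle of its underside, x along it
- tin: bystander: round aluminium tin, 75 mm across, 48 mm high; origin at the centre of its underside
- fish_scale: bystander: steel hook scale lying flat, about 165 mm long with ring and hook, 22 mm thick; origin below the middle of its housing, x towards the hook
- winder: bystander: H-shaped oak line winder, 120 x 70 x 8 mm; origin at the centre of its underside, x along it
- float: bystander: orange plastic float standing on its flat base, 64 mm across, 90 mm high; origin at the centre of its underside
Mind the look-alikes: they are no part of the job. Leave any green or red look-alike of the tally alone.

How it is judged (in metres and radians):
On the way, in this order (a step that is already met when the one before it is completed fails the run):
1. the shutter has been slid fully open (at least 75 of 85 mm) (value of joint shutter above 0.075 m), for 0.1 s.
2. one end of the tally is in the slot (15 mm or more past the face) (x of tally in the frame of returns_box above -0.045 m and y of tally in the frame of returns_box between -0.02 and 0.02 m and z of tally in the frame of returns_box between 0.054 and 0.068 m and angle between the x axis of tally and the x axis of returns_box, either way round below 0.4 rad), for 0.1 s.
At the end, for the whole second after the job is handed in: Tally flat and at rest on the slot floor in the box, lengthways (within 0.4 rad), within 20 mm of the slot middle, tail at most 5 mm proud of the face (centre 55 mm or more past it); shutter still open by 70 mm or more; no bystander moved over 30 mm; released (value of joint shutter above 0.07 m and x of tally in the frame of returns_box above 0.055 m and y of tally in the frame of returns_box between -0.02 and 0.02 m and z of tally in the frame of returns_box between 0.054 and 0.068 m and angle between the x axis of tally and the x axis of returns_box, either way round below 0.4 rad and linear speed of tally below 0.02 m/s); the robot touches nothing.
It fails at once if a bystander (dish, reel seat, tin, fish scale, winder or float) is moved more than 30 mm (distance of any of dish, reel_seat, tin, fish_scale, winder, float from where it was at the start of the episode above 0.03 m).
It also fails if it takes over 61 s, if anything falls off the work surface, if the arm or the gripper's body presses on something with over 40 N, if the wrist force passes 120 N, or if a joint passes its speed limit or range.

ROBOT

A 6-joint arm with a two-finger parallel gripper is mounted at the origin on the work surface. World frame = base frame: x ahead of the robot, y to its left, z up, the work surface at z = 0. Lengths are in mm, angles in rad, forces in N, time in s.
With the tool pointing down it reaches from about 400 to 925 mm from the base axis. Payload 3.4 kg.
Tool frame: the origin (TCP) lies between the finger pads; the fingertips stand 22 mm ahead of it and the grasp point (between the pads) lies 3 mm ahead of it; z points along the fingers, y is the direction in which the jaws open and shut (so a half turn about z gives the same grasp; the last joint's range is limited). The gripper opens to 85 mm and grips with 20 to 120 N. Pads are 22 mm wide; open, the fingers measure 114 mm over their backs; the gripper's body (76 mm by 85 mm) begins 54 mm behind the grasp point. The pads swing forward as they close: fully open they stand 13 mm farther back than shut.
Start: joints at [-1.228, 0.307, 1.506, -0, 1.328, -0.073], TCP at [232.233, -526.022, 253.305] pointing down, gripper open.
Joint ranges: [-3.12, 3.12], [-1.05, 2.28], [0.14, 2.33], [-1.42, 4.57], [0.1, 2.73], [-2.68, 2.68]. Speed limits (rad/s): [2.57, 2.57, 3.14, 3.14, 3.14, 3.14].

INTERFACE

Orientations are given as a unit quaternion [w, x, y, z].
In Python, from station import manip gives the robot as it stands. The module is installed in compiled form; this text tells all that it offers.
- The arm moves only by the tool send_rows, never from a script. Its argument "deltas" is a list of rows, each a list of 3 entries, a list of its own where there are three numbers: the opening, from -1 (shut) to 1 (fully open), so that 0 is half open, then the shift along the world's x, y, z in units of 30 mm (1.0 is 30 mm), then the turn about the world's z in units of 6 degrees (1.0 is 6 degrees). A call has 1 to 20 rows; each row shifts and turns the commanded pose from where the row before left it; what a row does not reach is not made up. A row lasts 1/12 s, in which the tool goes at most 41.7 mm and 7.16 degrees, less where a joint would pass 70% of its speed; a pose out of reach is approached as far as the arm can. A call is refused whole if a number of a shift passes 1 or a number of a turn 1, either way. A call with a gripper value outside its range is refused whole. The fingers move at their own pace and stop on an object; the grip force is fixed at half the most. Time passes only in rows, so rows that do not move let the fingers close. It gives the time, the measured TCP pose, the force and the opening at its end, in the units of the state.
- manip.state(): the state, without advancing time (a new reading comes with each control period).
- manip.camera(name): name is "scene" or "top" or "wrist"; returns (picture, depth): 420x560x3 uint8, red, green, blue; 420x560 float32, mm along the optical axis (not along the pixel's ray), 0 where there is no reading.
- manip.get_calibration(name): a dict with "K" (3x3 intrinsics, pixels), "extrinsics" (4x4, takes a point from camera to world coordinates). Camera axes: x right, y down, z forward; pixel columns grow to the right and rows downward; lengths in mm; the calibration is good to about 2 mm. A picture is of the moment at which its call begins: read the wrist's pose just before it. get_calibration takes no time and is no camera call; for the wrist camera it gives the pose at the moment of the call.
- manip.hand_in(): hands the job in, once; it reports no verdict.
Trained networks look in the newest picture that a camera, given by its name, has taken for a name from the list of things; names that differ only in an ending like _2 or _b are one class to them, and where a whole thing is asked for, a point or a joint stands for the part that bears it (a point fixed in the world has none). Each returns a list of dicts, best first, with "score" (0 to 1); they miss things now and then, are a little off and sometimes report something else, mostly with a low value. They report only what shows in the picture. A call takes as long as a camera call. They do not tell look-alikes from the thing itself.
- manip.look_for(name, camera): "xyz" ([x, y, z] in mm, in world coordinates, good to about 4 mm: the middle of the surface that is visible of it).
- manip.cut_out(name, camera): "pixels" (420x560 bool, what is visible of it).
The state is a dict: "time_s": time; "qpos": joint angles; "qvel": joint speeds; "tau": joint torques, N m; "tcp_pos": TCP position; "orientation": TCP orientation; "wrist_force": force on the tool from outside, world axes, zero at the start; "wrist_torque": the same for the moment, N m; "finger_gap": finger opening in mm.
Only numpy, scipy, OpenCV 4.12 (cv2) and the standard library are available. Lean on these libraries where they do the work, as an engineer would, in place of code of your own. Each camera call takes 0.05 s, during which the arm holds its last target. There are 200 camera calls.

## Working session

There is one attempt and no reset: what is moved stays moved. The work goes in short steps, Python scripts to look and compute and a tool call to move; the robot and the scene stay as the last step left them, time stands still between calls to the robot, and variables do not carry over. Pictures are saved under pics/ and viewed, on a budget of 10 in all, crops included, one or two more only if the job needs it, and the job is handed in when it is done.

Besides the shell and the picture viewer there is one more tool, called after "Request:" as name(argument=value, ...) on one line, values as JSON. send_rows: Moves the arm, as the interface text tells. Its arguments: {"type":"object","properties":{"deltas":{"type":"array","items":{"type":"array"}}},"required":["deltas"]}

```bash
mkdir -p pics; cat > h.py <<'E'
import numpy as np, cv2
from station import manip
def px2w(cam,u,v,d):
    c=manip.get_calibration(cam);K=np.array(c["K"]);E=np.array(c["extrinsics"])
    p=np.stack([(u-K[0,2])*d/K[0,0],(v-K[1,2])*d/K[1,1],d,np.ones_like(d)],-1)
    return (p@E.T)[...,:3]
def cloud(cam,depth):
    v,u=np.mgrid[:420,:560]; return px2w(cam,u.astype(float),v.astype(float),depth.astype(float))
def proj(cam,P):
    c=manip.get_calibration(cam);K=np.array(c["K"]);E=np.linalg.inv(np.array(c["extrinsics"]))
    q=E[:3,:3]@np.array(P,float)+E[:3,3]; q=K@q; return q[:2]/q[2]
E
python3 - <<'E'
from h import *
s=manip.state();print({k:np.round(v,3).tolist() for k,v in s.items()})
ims=[]
for c in("scene","top"):
    im,d=manip.camera(c);np.savez(f"pics/{c}0.npz",im=im,d=d)
    cv2.imwrite(f"pics/{c}0.png",im[...,::-1])
    for n in["tally","returns_box","slot","apron_end","shutter_tab","winder","dish","reel_seat","tin","fish_scale","float"]:
        print(c,n,[(np.round(r["xyz"]).tolist(),round(r["score"],2),proj(c,r["xyz"]).round().tolist()) for r in manip.look_for(n,c)][:4])
E
```

```text
{'time_s': 0.0, 'qpos': [-1.229, 0.308, 1.508, 0.0, 1.328, -0.073], 'qvel': [0.0, -0.001, 0.0, 0.0, 0.001, 0.001], 'tau': [-0.0, -45.755, -25.192, 0.0, 0.014, 0.0], 'tcp_pos': [232.02, -525.398, 252.387], 'orientation': [-0.001, 0.978, 0.206, -0.0], 'wrist_force': [-0.283, -0.397, -0.171], 'wrist_torque': [0.021, -0.057, -0.003], 'finger_gap': 85.023}
scene tally [([541.0, -375.0, 14.0], 0.82, [163.0, 312.0]), ([266.0, -231.0, 17.0], 0.8, [169.0, 221.0]), ([466.0, -235.0, 18.0], 0.72, [198.0, 264.0])]
scene returns_box [([718.0, 41.0, 98.0], 0.84, [338.0, 257.0])]
scene slot [([369.0, 132.0, 19.0], 0.68, [285.0, 190.0]), ([465.0, -236.0, 18.0], 0.52, [198.0, 264.0])]
scene apron_end [([716.0, 33.0, 101.0], 0.77, [335.0, 257.0])]
scene shutter_tab []
scene winder [([442.0, -19.0, 7.0], 0.7, [259.0, 226.0])]
scene dish [([458.0, 306.0, 10.0], 0.73, [343.0, 185.0])]
scene reel_seat [([710.0, -201.0, 26.0], 0.96, [258.0, 321.0]), ([455.0, 305.0, 13.0], 0.4, [342.0, 184.0])]
scene tin [([722.0, -353.0, 46.0], 0.69, [202.0, 359.0])]
scene fish_scale [([370.0, 130.0, 18.0], 0.62, [285.0, 19
[... 341 characters left out ...]
5.0, 57.0, 100.0], 0.62, [261.0, 146.0]), ([488.0, 385.0, 57.0], 0.26, [158.0, 216.0]), ([708.0, -205.0, 23.0], 0.23, [343.0, 145.0])]
top apron_end [([693.0, 59.0, 101.0], 0.96, [261.0, 147.0]), ([708.0, -349.0, 48.0], 0.54, [390.0, 143.0])]
top shutter_tab [([606.0, 44.0, 128.0], 0.61, [266.0, 174.0])]
top winder [([438.0, -15.0, 9.0], 0.85, [286.0, 229.0])]
top dish [([462.0, 297.0, 15.0], 0.88, [189.0, 224.0]), ([361.0, 136.0, 21.0], 0.6, [239.0, 254.0])]
top reel_seat [([708.0, -207.0, 28.0], 0.79, [344.0, 144.0])]
top tin [([710.0, -350.0, 50.0], 0.85, [390.0, 142.0])]
top fish_scale [([362.0, 134.0, 21.0], 0.58, [240.0, 254.0])]
top float [([489.0, 388.0, 57.0], 0.87, [157.0, 215.0])]
```

```bash
python3 - <<'E'
import cv2
a=cv2.imread("pics/scene0.png");b=cv2.imread("pics/top0.png")
a=cv2.resize(a[150:400,130:400],None,fx=2.9,fy=2.4,interpolation=2)
b=cv2.resize(b[100:310,130:440],None,fx=2.55,fy=2.55,interpolation=2)
cv2.imwrite("pics/s1.png",a);cv2.imwrite("pics/t1.png",b)
E
```

```text
(no output)
```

View pics/s1.png

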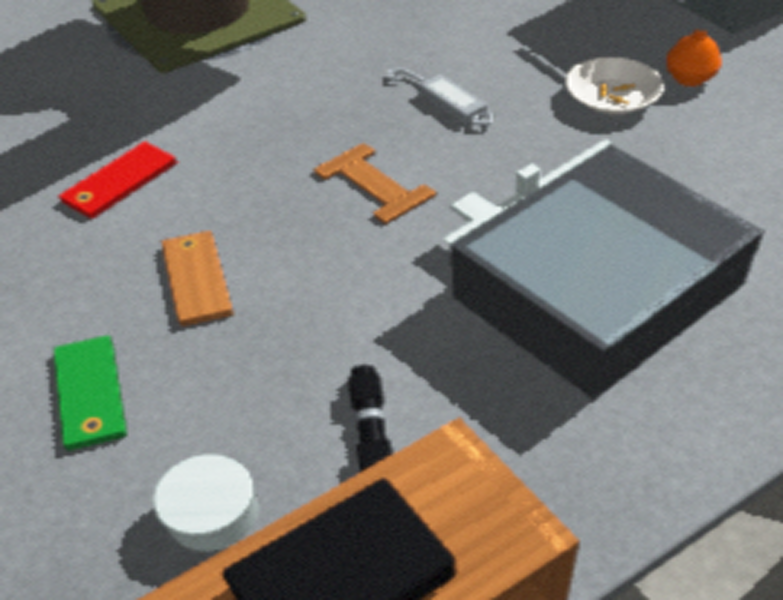

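View pics/t1.png

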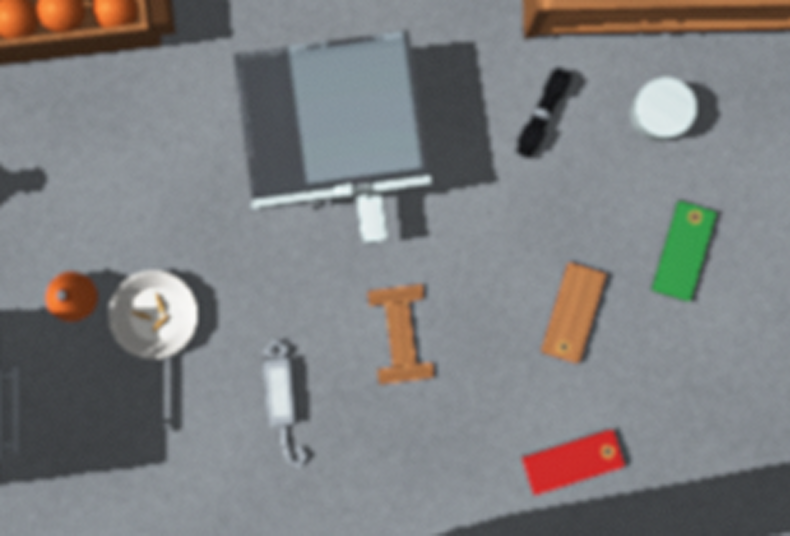

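The oak tally is at scene (198,264), top (355,223). The look-alikes are red at scene (169,221), green at (163,312), and the H-shaped winder at (259,226). In the top view the box has its rail near (265,175) and its apron near (276,185). Next I fit the geometry from depth.

```bash
python3 - <<'E'
from h import *
for c in("top","scene"):
    f=np.load(f"pics/{c}0.npz");P=cloud(c,f["d"]);im=f["im"].astype(int)
    def rect(m):
        p=P[m][:,:2].astype(np.float32);r=cv2.minAreaRect(p);return [np.round(x,1) for x in r],m.sum(),P[m][:,2].mean().round(1)
    X,Y,Z=P[...,0],P[...,1],P[...,2]
    m=(abs(X-460)<90)&(abs(Y+236)<60)&(Z>4)&(Z<40)&(im[...,0]>im[...,2]+40)
    n,l,st,_=cv2.connectedComponentsWithStats(m.astype(np.uint8));k=1+np.argmax(st[1:,4]);print(c,"tally",rect(l==k))
    reg=(abs(X-630)<120)&(abs(Y-60)<160)
    bright=im.min(-1)>140
    for nm,lo,hi in(("rail",90,108),("tab",118,140),("apron",52,66)):
        m=reg&(Z>lo)&(Z<hi)&bright
        if m.sum()>5:
            print(c,nm,rect(m)); 
            if nm=="rail":
                q=P[m][:,:2];v=cv2.fitLine(q.astype(np.float32),cv2.DIST_HUBER,0,.1,.1).ravel();print("line",v.round(3),"yaw",np.degrees(np.arctan2(-v[0]*np.sign(v[1]),abs(v[1]))), 'yrange',q[:,1].min(),q[:,1].max())
E
```

```text
top tally ([array([ 457., -237.]), array([ 51.1, 119.8]), np.float64(71.4)], np.int64(580), np.float64(14.5))
top rail ([array([607.7,  51.8]), array([ 10.1, 213.5]), np.float64(6.8)], np.int64(166), np.float64(101.2))
line [ 1.18000e-01 -9.93000e-01  6.06372e+02  5.72640e+01] yaw 6.7753677 yrange -54.013132013454246 157.82409154409845
top tab ([array([605.3,  48. ]), array([11.8, 19. ]), np.float64(28.3)], np.int64(26), np.float64(131.9))
top apron ([array([578.9,  14.8]), array([57.5, 29.8]), np.float64(7.2)], np.int64(157), np.float64(60.3))
scene tally ([array([ 458.3, -236.8]), array([ 50. , 124.9]), np.float64(71.6)], np.int64(666), np.float64(13.0))
scene rail ([array([676. ,  60.3]), array([149. , 215.4]), np.float64(6.7)], np.int64(284), np.float64(98.6))
line [ 8.21000e-01 -5.70000e-01  6.73045e+02  5.23350e+01] yaw 55.217316 yrange -55.14382707938279 171.4056434516794
scene tab ([array([606.5,  46.2]), array([11.7, 17.6]), np.float64(0.2)], np.int64(26), np.float64(130.7))
scene apron ([array([567.1,  13.6]), array([33. , 30.2]), np.float64(5.8)], np.int64(94), np.float64(59.2))
```

Request:
send_rows(deltas=[[-1, [0.6, 0.85, 0], -0.14], [-1, [0.6, 0.85, 0], -0.14], [-1, [0.6, 0.85, 0], -0.14], [-1, [0.6, 0.85, 0], -0.14], [-1, [0.6, 0.85, 0], -0.14], [-1, [0.6, 0.85, 0], -0.14], [-1, [0.6, 0.85, 0], -0.14], [-1, [0.6, 0.85, 0], -0.14], [-1, [0.6, 0.85, 0], -0.14], [-1, [0.6, 0.85, 0], -0.14], [-1, [0.6, 0.85, 0], -0.14], [-1, [0.6, 0.85, 0], -0.14], [-1, [0.6, 0.85, 0], -0.14], [-1, [0.6, 0.85, 0], -0.14], [-1, [0.6, 0.85, 0], -0.14], [-1, [0.6, 0.85, 0], -0.14], [-1, [0.6, 0.85, 0], -0.14], [-1, [0.6, 0.85, 0], -0.14], [-1, [0, 0, 0], -0.3], [-1, [0, 0, 0], 0]])

```text
time_s: 2.87
tcp_pos: [557.2, -65.4, 253.1]
orientation: [-0.0, 0.998, 0.061, 0.0]
wrist_force: [0.2, -0.5, -0.3]
finger_gap: 0.3
```

```bash
python3 - <<'E'
from h import *
s=manip.state();o=s["orientation"];print(s["tcp_pos"],np.degrees(2*np.arctan2(o[2],o[1])),s["time_s"])
c=manip.get_calibration("wrist");im,d=manip.camera("wrist");np.savez("pics/w1.npz",im=im,d=d,E=c["extrinsics"],K=c["K"])
cv2.imwrite("pics/w1.png",im[...,::-1])
E
```

```text
[557.16644201 -65.42916672 253.14293829] 7.037661784618755 2.8667
```

View pics/w1.png

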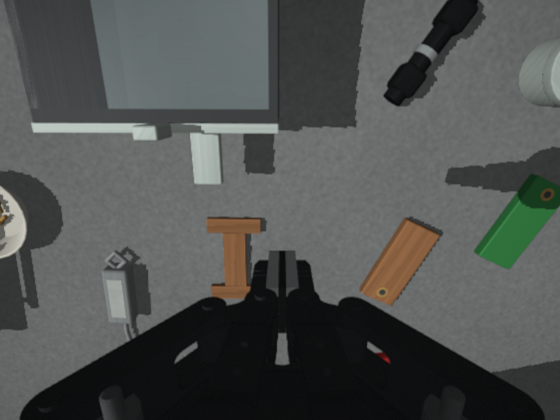

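The wrist view shows the rail along row 128 (columns 32–278), the tab at (145,132), the apron at (207,158), and the oak tally at (400,260) with its eyelet at (382,292). I'll refine the fits from this view.

```bash
python3 - <<'E'
from h import *
f=np.load("pics/w1.npz");P=cloud("wrist",f["d"]);im=f["im"].astype(int);X,Y,Z=P[...,0],P[...,1],P[...,2]
def rect(m):
    r=cv2.minAreaRect(P[m][:,:2].astype(np.float32));return [np.round(x,1) for x in r],m.sum(),np.percentile(P[m][:,2],[5,50,95]).round(1)
u,v=np.meshgrid(range(560),range(420))
m=(u>350)&(u<450)&(v>210)&(v<310)&(im[...,0]>im[...,2]+35)&(Z>6)
n,l,st,_=cv2.connectedComponentsWithStats(m.astype(np.uint8));m=l==1+np.argmax(st[1:,4]);print("tally",rect(m))
reg=(u<300)&(v<200)
a=reg&(Z>56)&(Z<64)&(u>180)&(u<230)&(v>125);print("apron",rect(a))
t=reg&(Z>125)&(Z<140)&(v>110);print("tab",rect(t))
r=reg&(Z>92)&(Z<108)&(im.min(-1)>130)&(v>115)&(v<140);print("rail",rect(r))
yaw=np.radians(6.9);R=np.array([[np.cos(yaw),np.sin(yaw)],[-np.sin(yaw),np.cos(yaw)]])
for n,mm in(("apron",a),("tab",t),("rail",r)):
    q=(P[mm][:,:2]-[614,19])@R.T;print(n,"boxx",np.percentile(q[:,0],[1,10,90,99]).round(1),"boxy",np.percentile(q[:,1],[1,99]).round(1))
for y in range(-70,140,20):
    q=(P[...,:2]-[614,19])@R.T;k=reg&(abs(q[...,1]-y)<4)&(Z>85)&(Z<108)&(q[...,0]<12)&(q[...,0]>-15)&(im.min(-1)>110)
    if k.any(): print(y,q[k][:,0].min().round(1),q[k][:,0].max().round(1),k.sum())
E
```

```text
tally ([array([ 508.5, -145.3]), array([282.3, 125.6]), np.float64(59.2)], np.int64(3157), array([10.8, 13.4, 14.6]))
apron ([array([574.7,  15.9]), array([53.3, 30.3]), np.float64(6.9)], np.int64(1494), array([57.7, 59.1, 60.3]))
tab ([array([603.3,  47.8]), array([11.5, 20.1]), np.float64(6.5)], np.int64(428), array([126.7, 130.8, 132. ]))
rail ([array([604.3,  52.3]), array([  7.7, 214.8]), np.float64(6.6)], np.int64(1601), array([ 98.5,  99.7, 100.8]))
apron boxx [-65.8 -60.3 -17.7 -12.9] boxy [-13.1  16. ]
tab boxx [-12.8 -11.9  -2.1  -1.5] boxy [20.  39.1]
rail boxx [-9.7 -8.9 -2.9 -2.1] boxy [-72.3 140.1]
-70 -9.7 -2.9 80
-50 -9.8 -2.0 87
-30 -9.7 -2.0 88
-10 -8.9 -2.0 79
10 -3.0 -2.1 6
50 -3.0 -2.1 12
70 -9.0 -2.1 82
90 -9.0 -2.1 82
110 -9.0 -2.1 83
130 -9.0 -2.1 85
```

```bash
python3 - <<'E'
from h import *
f=np.load("pics/w1.npz");d=f["d"]
P=cloud("wrist",d);t=np.array([557.2,-65.4,253.1]);a=np.radians(7.04)
q=P-t;x=q[...,0]*np.cos(a)+q[...,1]*np.sin(a);y=-q[...,0]*np.sin(a)+q[...,1]*np.cos(a);z=q[...,2]
print("cam",(np.array(f["E"])[:3,3]-t).round(), np.array(f["E"])[:3,2].round(2))
m=(d>0)&(abs(x)<60)&(z>-40)&(abs(y)<70)
for lo in range(-28,90,6):
    k=m&(z>=lo)&(z<lo+6)
    if k.sum()>3:
        print(lo,k.sum(),"x",np.percentile(x[k],[1,10,50,90,99]).round(1),"y",np.percentile(y[k],[1,99]).round(1))
E
```

```text
cam [ 78.  10. 120.] [-0.31 -0.04 -0.95]
-22 64 x [7.2 8.9 9.3 9.7 9.9] y [-7.7  6. ]
-16 300 x [ 4.7  5.2  8.9  9.6 10. ] y [-13.1  12.6]
-10 342 x [ 4.7  5.1  6.   9.6 10. ] y [-13.6  13. ]
-4 402 x [ 4.7  5.1  7.4  9.7 10. ] y [-13.5  12.9]
2 461 x [ 4.7  5.1  8.2  9.6 10. ] y [-13.6  13.1]
8 318 x [-10.9   5.3   9.2   9.7  10. ] y [-13.5  12.9]
14 667 x [-12.1  -8.2   5.7  10.5  11.4] y [-17.7  16.9]
20 1461 x [-10.   -2.9  10.1  11.5  12.3] y [-29.9  29.5]
26 2484 x [-10.3  -9.   10.1  11.2  12.4] y [-35.2  34.8]
32 4587 x [-10.2  -9.2   4.8  10.6  11.2] y [-38.5  38. ]
38 2933 x [-10.5  -9.3   9.9  11.2  15.5] y [-44.3  43.6]
44 4814 x [-10.6  -6.   10.1  15.4  16.1] y [-48.4  47.9]
50 6870 x [-10.3  -5.2   9.6  15.4  16.1] y [-52.9  52.2]
56 6928 x [ 1.7  4.6 10.2 15.4 16.2] y [-57.9  57.4]
62 9623 x [ 2.6  6.3 10.  15.4 16.3] y [-60.6  60. ]
68 3510 x [ 8.9  9.8 17.1 18.2 18.9] y [-59.6  58.9]
74 639 x [16.8 17.3 18.  18.7 19.3] y [-18.8  18.2]
```

Request:
send_rows(deltas=[[-1, [0.34, 0.49, 0], 0], [-1, [0.34, 0.49, 0], 0], [-1, [0.34, 0.49, 0], 0], [-1, [0.34, 0.49, 0], 0], [-1, [0.34, 0.49, -0.5], 0], [-1, [0, 0, -0.7], 0], [-1, [0, 0, -0.7], 0], [-1, [0, 0, -0.7], 0], [-1, [0, 0, -0.7], 0], [-1, [0, 0, -0.7], 0], [-1, [0, 0, 0], 0], [-1, [0, 0, 0], 0]])

```text
time_s: 3.92
tcp_pos: [605.9, 5.5, 132.4]
orientation: [-0.0, 0.998, 0.06, -0.002]
wrist_force: [0.2, 0.6, 0.2]
finger_gap: -0.3
```

Request:
send_rows(deltas=[[-1, [-0.03, 0.31, 0], 0], [-1, [-0.03, 0.31, 0], 0], [-1, [-0.03, 0.31, 0], 0], [-1, [-0.03, 0.31, 0], 0], [-1, [-0.03, 0.31, 0], 0], [-1, [-0.03, 0.31, 0], 0], [-1, [-0.03, 0.31, 0], 0], [-1, [-0.03, 0.31, 0], 0], [-1, [-0.03, 0.31, 0], 0], [-1, [-0.03, 0.31, 0], 0], [-1, [-0.03, 0.31, 0], 0], [-1, [0, 0, 0], 0], [-1, [0, 0, 0], 0], [-1, [0, 0, 0], 0]])

```text
time_s: 5.08
tcp_pos: [597.0, 109.0, 133.1]
orientation: [0.0, 0.998, 0.06, -0.0]
wrist_force: [-0.8, -3.8, 2.0]
finger_gap: 0.3
```

Request:
send_rows(deltas=[[-1, [0, -0.3, 0.3], 0], [-1, [0, 0, 0.9], 0], [-1, [0, 0, 0.9], 0], [0, [-0.35, -0.66, 0.2], -0.25], [1, [-0.35, -0.66, 0], -0.25], [1, [-0.35, -0.66, 0], -0.25], [1, [-0.35, -0.66, 0], -0.25], [1, [-0.35, -0.66, 0], -0.25], [1, [-0.35, -0.66, 0], -0.25], [1, [-0.35, -0.66, 0], -0.25], [1, [-0.35, -0.66, 0], -0.25], [1, [-0.35, -0.66, 0], -0.25], [1, [-0.35, -0.66, 0], -0.25], [1, [-0.35, -0.66, 0], -0.25], [1, [-0.35, -0.66, 0], -0.25], [1, [-0.35, -0.66, 0], -0.25], [1, [-0.35, -0.66, 0], -0.25], [1, [-0.35, -0.66, 0], -0.25], [1, [-0.35, -0.66, 0], -0.25], [1, [-0.35, -0.66, 0], -0.25]])

```text
time_s: 6.75
tcp_pos: [418.4, -237.5, 202.8]
orientation: [-0.001, 0.987, -0.163, 0.001]
wrist_force: [0.6, -0.2, -0.1]
finger_gap: 85.4
```

```bash
python3 - <<'E'
from h import *
manip.camera("top")
print([np.round(r["xyz"]) for r in manip.look_for("shutter_tab","top")])
f,d=manip.camera("top");P=cloud("top",d);m=(abs(P[...,0]-600)<60)&(abs(P[...,1]-90)<90)&(P[...,2]>120)&(P[...,2]<140);print("tab",m.sum(),P[m].mean(0) if m.any() else 0)
s=manip.state();o=s["orientation"];print(s["tcp_pos"],np.degrees(2*np.arctan2(o[2],o[1])),s["time_s"],s["finger_gap"])
im,d=manip.camera("wrist");cv2.imwrite("pics/w2.png",im[...,::-1])
P=cloud("wrist",d);im=im.astype(int)
m=(im[...,0]>im[...,2]+35)&(im[...,0]<im[...,1]*2)&(P[...,2]>6)&(P[...,2]<25)&(abs(P[...,0]-457)<80)&(abs(P[...,1]+237)<60)
n,l,st,_=cv2.connectedComponentsWithStats(m.astype(np.uint8));m=l==1+np.argmax(st[1:,4])
r=cv2.minAreaRect(P[m][:,:2].astype(np.float32));print("tally",r,m.sum(),np.median(P[m][:,2]))
E
```

```text
[]
tab 29 [595.24772158 130.29451092 131.47488061]
[ 418.48881722 -237.72730586  202.67903252] -18.7818365127334 6.9 85.38684415787468
tally ((455.6575622558594, -234.11761474609375), (49.47673034667969, 119.22309875488281), 71.43548583984375) 5652 13.170299323164812
```

View pics/w2.png

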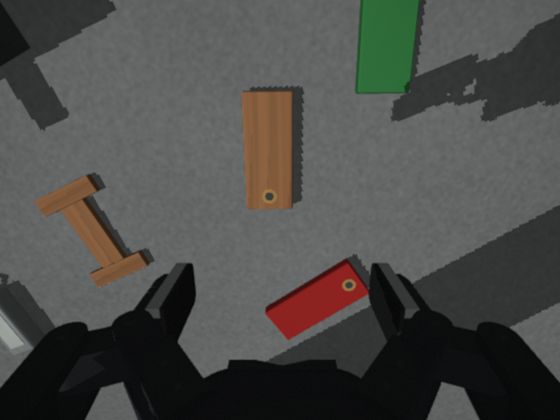

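Request:
send_rows(deltas=[[0.6, [0.05, 0.49, 0], 0.03], [0.6, [0, 0, -0.9], 0], [0.6, [0, 0, -0.9], 0], [0.6, [0, 0, -0.9], 0], [0.6, [0, 0, -0.9], 0], [0.6, [0, 0, -0.9], 0], [0.6, [0, 0, -0.7], 0], [0.6, [0, 0, -0.45], 0], [0.6, [0, 0, -0.3], 0], [0.6, [0, 0, 0], 0], [-1, [0, 0, 0], 0], [-1, [0, 0, 0], 0], [-1, [0, 0, 0], 0], [-1, [0, 0, 0], 0], [-1, [0, 0, 0], 0], [-1, [0, 0, 0], 0]])

```text
time_s: 8.28
tcp_pos: [421.2, -222.5, 24.9]
orientation: [0.0, 0.987, -0.16, 0.001]
wrist_force: [-0.4, 1.5, 6.9]
finger_gap: 48.4
```

Request:
send_rows(deltas=[[-1, [0, 0, 0.5], 0], [-1, [0, 0, 0.8], 0], [-1, [0, 0, 0.9], 0], [-1, [0, 0, 0.9], 0], [-1, [0.18, 0.58, 0], 0.32], [-1, [0.18, 0.58, 0], 0.32], [-1, [0.18, 0.58, 0], 0.32], [-1, [0.18, 0.58, 0], 0.32], [-1, [0.18, 0.58, 0], 0.32], [-1, [0.18, 0.58, 0], 0.32], [-1, [0.18, 0.58, 0], 0.32], [-1, [0.18, 0.58, 0], 0.32], [-1, [0.18, 0.58, 0], 0.32], [-1, [0.18, 0.58, 0], 0.32], [-1, [0.18, 0.58, 0], 0.32], [-1, [0.18, 0.58, 0], 0.32], [-1, [0.18, 0.58, 0], 0.36], [-1, [0, 0, 0], 0], [-1, [0, 0, 0], 0]])

```text
time_s: 9.87
tcp_pos: [490.6, 4.6, 116.9]
orientation: [0.0, 0.998, 0.06, 0.0]
wrist_force: [0.0, -0.2, 0.8]
finger_gap: 48.1
```

```bash
cat > look.py <<'E'
from h import *
import sys
s=manip.state();o=s["orientation"];t=s["tcp_pos"];yt=2*np.arctan2(o[2],o[1]);print(t.round(1) if hasattr(t,'round') else t,np.degrees(yt).round(2),s["time_s"],s["finger_gap"],s["wrist_force"])
im,d=manip.camera("wrist");cv2.imwrite(f"pics/{sys.argv[1]}.png",im[...,::-1])
P=cloud("wrist",d);im=im.astype(int);q=P-np.array(t)
x=q[...,0]*np.cos(yt)+q[...,1]*np.sin(yt);y=-q[...,0]*np.sin(yt)+q[...,1]*np.cos(yt);Z=P[...,2]
def rep(n,m):
    if m.sum()<20: print(n,"none");return
    k,l,st,_=cv2.connectedComponentsWithStats(m.astype(np.uint8));m=l==1+np.argmax(st[1:,4])
    r=cv2.minAreaRect(np.stack([x[m],y[m]],-1).astype(np.float32))
    print(n,"toolframe",np.round(r[0],1),np.round(r[1],1),round(r[2],1),"x",np.percentile(x[m],[1,99]).round(1),"y",np.percentile(y[m],[1,99]).round(1),"z",np.median(Z[m]).round(1))
oak=(im[...,0]>im[...,2]+35)
rep("tally",oak&(x>-80)&(x<180)&(abs(y)<40)&(Z>40))
g=(im.max(-1)-im.min(-1)<30)&(abs(y)<60)&(x<200)
rep("apron",g&(Z>54)&(Z<65)&(x>20)&(im.min(-1)>70))
rep("rail",(im.min(-1)>110)&(Z>94)&(Z<106)&(x>60)&(x<230)&(abs(y)<140))
rep("tab",(Z>120)&(Z<138)&(x>60)&(x<230)&(abs(y)<180)&(y>40))
E
python3 look.py w3
```

```text
[490.6   4.6 116.9] 6.87 9.8667 48.13674611344075 [ 0.01558931 -0.20869046  0.8037159 ]
tally toolframe [36.7 -0.7] [ 50.1 120. ] 89.0 x [-20.1  95.5] y [-24.9  23.2] z 105.2
apron toolframe [112.6   1.4] [29.6 19.2] 90.0 x [103.2 121.9] y [-13.1  15.7] z 59.1
rail toolframe [116.5   1.1] [151.2   4.2] 89.8 x [114.6 118.3] y [-72.3  74.6] z 99.7
tab none
```

View pics/w3.png

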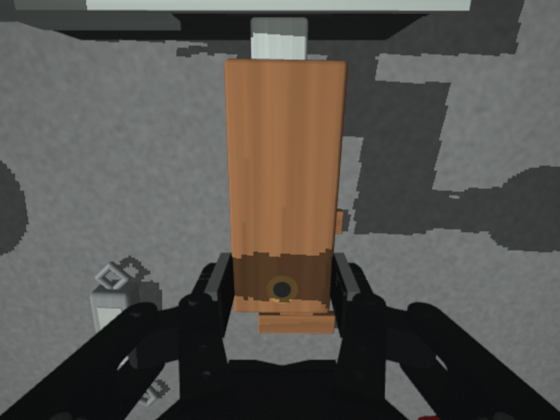

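Request:
send_rows(deltas=[[-1, [-0.01, 0.06, 0], 0.13], [-1, [0, 0, -0.5], 0], [-1, [0, 0, -0.5], 0], [-1, [0, 0, 0], 0], [-1, [0.2, 0.023, 0], 0], [-1, [0.2, 0.023, 0], 0], [-1, [0.2, 0.023, 0], 0], [-1, [0.2, 0.023, 0], 0], [-1, [0.2, 0.023, 0], 0], [-1, [0.2, 0.023, 0], 0], [-1, [0.2, 0.023, 0], 0], [-1, [0, 0, 0], 0]])

```text
time_s: 10.92
tcp_pos: [534.4, 10.8, 87.1]
orientation: [0.0, 0.998, 0.066, 0.001]
wrist_force: [0.4, 0.2, -1.1]
finger_gap: 48.3
```

```bash
python3 look.py w4
```

```text
[534.4  10.8  87.1] 7.58 10.9167 48.309367336997326 [ 0.44845027  0.17272533 -1.05568802]
tally toolframe [26.9  0.3] [ 49.8 101.7] 88.9 x [-21.5  67.6] y [-23.8  24.1] z 75.3
apron none
rail toolframe [74.  1.] [153.2   8.1] 89.1 x [69.5 78.5] y [-73.1  74.2] z 99.6
tab none
```

Request:
send_rows(deltas=[[-1, [0.2, 0.024, 0], 0], [-1, [0.2, 0.024, 0], 0], [-1, [0.2, 0.024, 0], 0], [-1, [0.2, 0.024, 0], 0], [-1, [0.2, 0.024, 0], 0], [-1, [0.2, 0.024, 0], 0], [-1, [0.2, 0.024, 0], 0], [-1, [0.2, 0.024, 0], 0], [-1, [0.15, 0.018, 0], 0], [-1, [0, 0, 0], 0], [-1, [0, 0, 0], 0]])

```text
time_s: 11.88
tcp_pos: [584.9, 17.0, 86.7]
orientation: [-0.0, 0.998, 0.066, -0.0]
wrist_force: [-0.9, -0.6, -0.7]
finger_gap: 48.0
```

```bash
python3 look.py w5
```

```text
[584.9  17.   86.7] 7.57 11.8833 48.033803781390255 [-0.88664176 -0.63558123 -0.7271173 ]
tally toolframe [20.5 -8.8] [ 52.8 105. ] 72.3 x [-22.3   5.2] y [-20.6  24.1] z 75.2
apron none
rail toolframe [81.8 69.9] [ 8.  12.1] 51.5 x [76.2 87.4] y [65.2 71.9] z 97.3
tab none
```

View pics/w5.png

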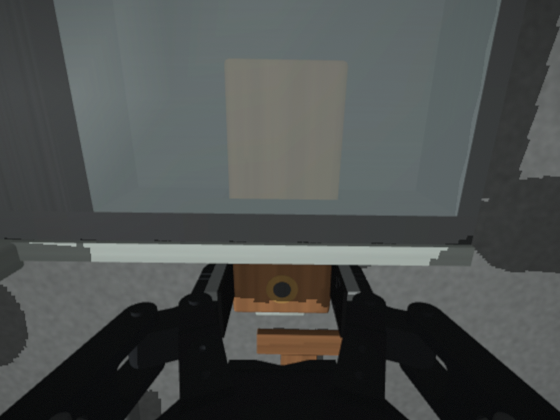

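Request:
send_rows(deltas=[[0.4, [0, 0, 0], 0], [0.4, [0, 0, 0], 0], [0.4, [0, 0, 0], 0], [0.4, [0, 0, 0], 0], [0.4, [0, 0, 0.5], 0], [0.4, [0, 0, 0.8], 0], [0.4, [0, 0, 0.8], 0], [0.4, [0, 0, 0.8], 0], [0.4, [0, 0, 0.3], 0], [-1, [-0.9, -0.11, 0], -0.12], [-1, [-0.9, -0.11, 0], 0], [-1, [-0.9, -0.11, 0], 0], [-1, [0, 0, 0], 0], [-1, [0, 0, 0], 0], [-1, [0, 0, 0], 0], [-1, [0, 0, 0], 0]])

```text
time_s: 13.27
tcp_pos: [505.1, 7.1, 182.9]
orientation: [0.0, 0.998, 0.06, 0.001]
wrist_force: [0.4, 0.0, -0.5]
finger_gap: -0.0
```

```bash
python3 look.py w6; python3 - <<'E'
from h import *
im,d=manip.camera("wrist");P=cloud("wrist",d);im=im.astype(int)
yaw=np.radians(6.8);q=P[...,:2]-[612.7,20.4];x=q[...,0]*np.cos(yaw)+q[...,1]*np.sin(yaw);y=-q[...,0]*np.sin(yaw)+q[...,1]*np.cos(yaw);Z=P[...,2]
m=(im[...,0]>im[...,2]+30)&(x>-90)&(x<5)&(abs(y)<40)&(Z>50)
print("tally box x",np.percentile(x[m],[1,99]),"y",np.percentile(y[m],[1,99]),"z",np.median(Z[m]))
m=(im.min(-1)>110)&(Z>95)&(Z<106)&(abs(y)<60)&(x<10)&(x>-20);print("rail",np.percentile(x[m],[1,99]))
cv2.imwrite("pics/w7.png",im[...,::-1])
E
```

```text
[505.1   7.1 182.9] 6.84 13.2667 -0.010075659647500543 [ 0.36903998  0.00226699 -0.45573891]
tally toolframe [79.9  1. ] [49.5 44.8] 89.7 x [ 57.7 101.6] y [-23.   25.1] z 73.3
apron toolframe [50.2  1.4] [29.8 11.3] 89.8 x [44.6 55.8] y [-13.4  16.1] z 59.2
rail toolframe [104.6   2.3] [152.3   8.1] 89.9 x [100.6 108.5] y [-72.2  75.5] z 99.7
tab toolframe [102.6 113.9] [11.8 21.2] 1.1 x [ 96.9 108.4] y [103.7 123.3] z 130.7
tally box x [-50.85914896  -6.51472818] y [-23.65925947  24.66170655] z 73.21620967132844
rail [-7.97058406 -0.12954472][ WARN:0@0.499] global loadsave.cpp:1063 imwrite_ Unsupported depth image for selected encoder is fallbacked to CV_8U.
```

View pics/w7.png

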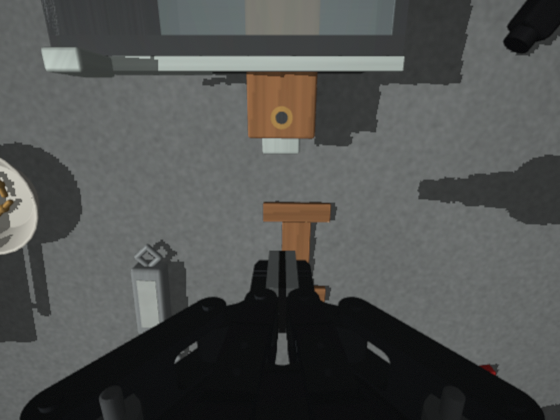

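Request:
send_rows(deltas=[[-1, [0.45, 0.054, 0], 0], [-1, [0.8, 0.095, 0], 0], [-1, [0.8, 0.095, 0], 0], [-1, [0.8, 0.095, 0], 0]])

```text
time_s: 13.7
tcp_pos: [590.9, 17.5, 182.6]
orientation: [0.0, 0.998, 0.06, 0.0]
wrist_force: [0.9, -0.5, 0.4]
finger_gap: -0.2
```

Request:
send_rows(deltas=[[-1, [0, 0, 0], 0]])

```text
time_s: 13.78
tcp_pos: [595.6, 17.6, 182.8]
orientation: [0.0, 0.998, 0.06, 0.003]
wrist_force: [1.1, -0.6, 0.4]
finger_gap: 0.2
```

Request:
send_rows(deltas=[[-1, [0, 0, 0], 0], [-1, [0, 0, 0], 0], [-1, [0, 0, 0], 0]])

```text
time_s: 14.03
tcp_pos: [588.1, 17.3, 182.3]
orientation: [-0.0, 0.998, 0.06, -0.001]
wrist_force: [-0.2, 0.2, 0.8]
finger_gap: 0.5
```

Request:
send_rows(deltas=[[-1, [-0.7, -0.08, 0], 0], [-1, [-0.9, -0.1, 0], 0], [-1, [-0.9, -0.1, 0], 0], [-1, [-0.7, -0.08, 0], 0], [-1, [-0.36, -0.04, 0], 0], [-1, [0, 0, -0.8], 0], [-1, [0, 0, -0.8], 0], [-1, [0, 0, -0.8], 0], [-1, [0, 0, -0.5], 0], [-1, [0, 0, -0.32], 0], [-1, [0, 0, 0], 0], [-1, [0, 0, 0], 0], [-1, [0, 0, 0], 0]])

```text
time_s: 15.12
tcp_pos: [483.2, 5.2, 86.9]
orientation: [0.0, 0.998, 0.06, 0.001]
wrist_force: [0.1, 0.1, -0.0]
finger_gap: 0.1
```

```bash
python3 look.py w8
```

```text
[483.2   5.2  86.9] 6.84 15.1167 0.12804445239909282 [ 0.13396031  0.05550161 -0.01100431]
tally toolframe [98.5  0.2] [49.6 39.3] 89.9 x [ 79.5 117.5] y [-23.9  24.1] z 73.7
apron toolframe [72.6  0.6] [30.  12.9] 89.5 x [66.3 79.1] y [-13.9  15.2] z 59.5
rail none
tab none
```

Request:
send_rows(deltas=[[-1, [0, 0, -0.06], 0], [-1, [0.43, 0.05, 0], 0], [-1, [1, 0.118, 0], 0], [-1, [1, 0.118, 0], 0], [-1, [1, 0.118, 0], 0], [-1, [-0.3, -0.035, 0], 0], [-1, [-0.6, -0.07, 0], 0], [-1, [-0.8, -0.095, 0], 0], [-1, [-0.8, -0.095, 0.3], 0], [-1, [0, 0, 0.9], 0], [-1, [0, 0, 0.9], 0], [-1, [0, 0, 0.9], 0], [-1, [0, 0, 0], 0], [-1, [0, 0, 0], 0]])

```text
time_s: 16.33
tcp_pos: [511.7, 8.5, 176.7]
orientation: [0.0, 0.998, 0.06, 0.003]
wrist_force: [-1.0, 0.6, -0.1]
finger_gap: 0.3
```

```bash
python3 look.py w9; python3 - <<'E'
from h import *
im,d=manip.camera("top");P=cloud("top",d);m=(abs(P[...,0]-600)<60)&(abs(P[...,1]-110)<70)&(P[...,2]>120)&(P[...,2]<140);print("tab",m.sum(),P[m].mean(0))
E
```

```text
[511.7   8.5 176.7] 6.85 16.3333 0.2890969961316494 [-0.97643937  0.61775975 -0.14529281]
tally toolframe [ 9.2 -2.5] [6.  0.6] 88.0 x [8.8 9.5] y [-5.4  0.5] z 157.0
apron toolframe [65.3  1.1] [30. 60.] 89.9 x [35.8 95.1] y [-13.5  15.8] z 57.6
rail toolframe [96.3  1.6] [151.8   7.7] 89.9 x [ 92.4 100.1] y [-72.5  74.8] z 98.0
tab toolframe [ 94.7 113.8] [21.6 11.9] 89.7 x [ 88.8 100.4] y [103.2 122.8] z 129.1
tab 32 [594.59883172 130.02500695 131.45117496]
```

View pics/w9.png

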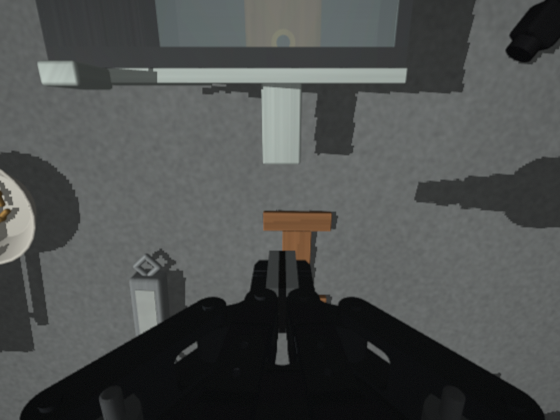

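```bash
python3 - <<'E'
from h import *
c=manip.get_calibration("wrist");K=np.array(c["K"]);E=np.array(c["extrinsics"])
for u,v in((283,38),(248,20),(322,20),(283,47)):
    r=E[:3,:3]@np.linalg.inv(K)@[u,v,1];o=E[:3,3];p=o+r*(74-o[2])/r[2];q=p[:2]-[612.7,20.4];a=np.radians(6.8)
    print((u,v),(q@[np.cos(a),np.sin(a)]).round(1),(q@[-np.sin(a),np.cos(a)]).round(1))
im,_=manip.camera("wrist");cv2.imwrite("pics/w10.png",cv2.resize(im[0:100,180:390,::-1],None,fx=3.7,fy=3.7))
E
```

```text
(283, 38) 17.6 -0.0
(248, 20) 27.9 22.3
(322, 20) 27.8 -24.9
(283, 47) 12.4 -0.0
```

View pics/w10.png

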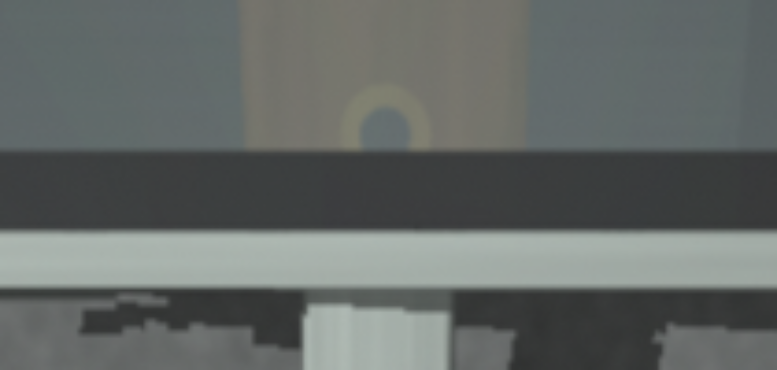

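Request:
send_rows(deltas=[[0, [-0.3, 0, 0.3], 0], [0, [0, 0, 0], 0], [0, [0, 0, 0], 0], [0, [0, 0, 0], 0]])

```text
time_s: 16.82
tcp_pos: [501.1, 8.6, 183.2]
orientation: [-0.0, 0.998, 0.06, -0.0]
wrist_force: [-0.8, 0.1, -0.4]
finger_gap: 43.0
```

```bash
python3 -c "
from station import manip
print(manip.hand_in())"
```

```text
the job is handed in; nothing more can be done
None
```

I slid the shutter open, posted the oak tally lengthways through the slot, and handed the job in at about 17 s of the 61 s allowed. There is no verdict from the station.

**How the tally went in:** The rail sticks out 8 mm in front of the face, so the fingers could not follow the tally all the way to flush. I pushed it in quickly with the closed fingers, stopped short of the rail, and let it slide the last stretch on its own.

**Last checks:**
- **Shutter:** it moved about 82–83 mm from where it started. The tab read the same after the push.
- **Tally:** the wrist camera sees it under the clear lid, lengthways and within about 1.5 mm of the slot middle. Its tail is about 3 mm inside the face, so its centre is about 63 mm past it. I worked this out from the eyelet, give or take about 3 mm, because the tail itself is hidden. The apron is clear.
- **Robot:** it ended clear of everything, with the gripper half open.
- **Other things on the table:** I did not measure them again. The arm met no force near any of them, and those in the last picture look in place.

No check failed. The top camera's network missed the shutter tab when I looked after opening it, so I used the depth image for that instead.

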